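Feel three cup foams for firmness and sort them

ROBOT

A 6-joint arm with a two-finger parallel gripper is mounted at the origin on the work surface. World frame = base frame: x ahead of the robot, y to its left, z up, the work surface at z = 0. Lengths are in m, angles in rad, forces in N, time in s.
With the tool pointing down it reaches from about 0.375 to 0.9 m from the base axis. Payload 3.1 kg.
Tool frame: the origin (TCP) lies midway between the tips of the shut fingers; the grasp point (between the pads) lies 19 mm behind it; z points along the fingers, y is the direction in which the jaws open and shut (so a half turn about z gives the same grasp; the last joint's range is limited). The gripper opens to 87 mm and grips with 3 to 60 N. Pads are 19 mm wide; open, the fingers measure 117 mm over their backs; the gripper's body (75 mm by 190 mm) begins 51 mm behind the grasp point.
Start: joints at [-1.351, 0.527, 1.433, -0, 1.181, -0.178], TCP at [0.243, -0.576, 0.223] pointing down, gripper open.
Joint ranges: [-3.08, 3.08], [-0.75, 2.2], [0.22, 2.44], [-1.43, 4.57], [0, 2.65], [-2.85, 2.85]. Speed limits (rad/s): [2.79, 2.79, 3.14, 3.14, 3.14, 3.14].

INTERFACE

Orientations are given as a unit quaternion [x, y, z, w].
In Python, from rig import robot gives the robot as it stands.
- The arm moves only by the tool move_arm, never from a script. Its argument "rows" is one flat list of numbers, 7 for each row, row after row: the shift along the world's x, y, z in mm, then the turn, a rotation vector about the world's x, y, z in rad, then the closure, from 0 (fully open) to 1 (shut). A call has 1 to 12 rows; each row shifts and turns the commanded pose from where the row before left it; what a row does not reach is not made up. A row lasts 1/10 s, in which the tool goes at most 50 mm and 8.59 degrees, less where a joint would pass 70% of its speed; a pose out of reach is approached as far as the arm can. A call with a gripper value outside its range is refused whole. The fingers move at their own pace and stop on an object; "grip_force" is the grip in N (left out, the last holds). Time passes only in rows, so rows that do not move let the fingers close. It gives the time, the measured TCP pose, the force and the opening at its end, in the units of the state.
- robot.get_obs(): the state, without advancing time (a new reading comes with each control period).
- robot.camera(name): name is "scene" or "top" or "wrist"; returns a dict with "color" (480x640x3 uint8, red, green, blue), "z_map" (480x640 float32, m along the optical axis (not along the pixel's ray), 0 where there is no reading), "camera_matrix" (3x3 intrinsics, pixels), "R" (3x3) and "t" (3): a world point X has camera coordinates R X + t; the wrist camera has in their place "tool_from_camera" (4x4, takes a point from camera to tool coordinates, whose origin is the TCP and whose axes are the flange's). Camera axes: x right, y down, z forward; pixel columns grow to the right and rows downward; lengths in m; the calibration is good to about 2 mm. A picture is of the moment at which its call begins: read the wrist's pose just before it.
- robot.hand_in(): hands the job in, once; it reports no verdict.
Trained networks look in the newest picture that a camera, given by its name, has taken for a name from the list of things; names that differ only in an ending like _2 or _b are one class to them, and where a whole thing is asked for, a point or a joint stands for the part that bears it (a point fixed in the world has none). Each returns a list of dicts, best first, with "conf" (0 to 1); they miss things now and then, are a little off and sometimes report something else, mostly with a low value. They report only what shows in the picture. A call takes as long as a camera call. They do not tell look-alikes from the thing itself.
- robot.search_frame(camera, thing): "at" ([column, row] in pixels, amid what is visible of it).
- robot.spot_point(camera, thing): "at" ([column, row] in pixels: a listed point, or the origin of a listed thing).
The state is a dict: "time": time; "q": joint angles; "joint_velocities": joint speeds; "joint_torque": joint torques, N m; "position": TCP position; "tool_rot": TCP orientation; "ft_force": force on the tool from outside, world axes, zero at the start; "moment": the same for the moment, N m; "grip_width": finger opening in m.
Only numpy, scipy, OpenCV 4.12 (cv2) and the standard library are available. Lean on these libraries where they do the work, as an engineer would, in place of code of your own. Each camera call takes 0.05 s, during which the arm holds its last target.

TASK

Three cup foams from one mix stand on the bench; one has stayed too soft, one has set too hard and the third is right, and only their resistance shows it when the crown is pressed straight down by about 8 mm (crowns have risen to different heights, so feel for the foam first; do not crush it or bear down hard). Stand the softest one upright on the white square top of the warming plate to finish curing and the hardest one upright in the steel reject tray, set down and not dropped, and leave the right one standing where it is. Do not disturb the beaker, the red lids or the wash bottle.

Things in the scene. Friction and masses are not known exactly. Their poses are not given: they have to be found in the camera images.
- cup_a_mid (a point): One of three look-alike cup foams: round white plastic pot, 60 mm high, 53 mm wide at the foot, 56 mm at the top, filled with cream foam whose crown (50 mm wide, flat top 28 mm wide) stands 15 to 29 mm above the rim, each risen differently. About 0.1 kg. This point: on the pot's axis, 30 mm above its foot; z up. Which is soft, right or hard varies and cannot be seen.
- cup_b_mid (a point): One of three look-alike cup foams: round white plastic pot, 60 mm high, 53 mm wide at the foot, 56 mm at the top, filled with cream foam whose crown (50 mm wide, flat top 28 mm wide) stands 15 to 29 mm above the rim, each risen differently. About 0.1 kg. This point: on the pot's axis, 30 mm above its foot; z up. Which is soft, right or hard varies and cannot be seen.
- cup_c_mid (a point): One of three look-alike cup foams: round white plastic pot, 60 mm high, 53 mm wide at the foot, 56 mm at the top, filled with cream foam whose crown (50 mm wide, flat top 28 mm wide) stands 15 to 29 mm above the rim, each risen differently. About 0.1 kg. This point: on the pot's axis, 30 mm above its foot; z up. Which is soft, right or hard varies and cannot be seen.
- crown_a (a joint): Cup cup_a: how far its foam crown is pressed down into the pot (m): 0 when free; it springs back by itself. Resistance at 8 mm: about 4 N if soft, 7 N if right, 14 N if hard, rising evenly from zero with depth. Beyond 15 mm the foam is ruined. A free crown rests at 0.01 to 0.03 mm, far below the readings' noise.
- crown_b (a joint): Cup cup_b: how far its foam crown is pressed down into the pot (m): 0 when free; it springs back by itself. Resistance at 8 mm: about 4 N if soft, 7 N if right, 14 N if hard, rising evenly from zero with depth. Beyond 15 mm the foam is ruined. A free crown rests at 0.01 to 0.03 mm, far below the readings' noise.
- crown_c (a joint): Cup cup_c: how far its foam crown is pressed down into the pot (m): 0 when free; it springs back by itself. Resistance at 8 mm: about 4 N if soft, 7 N if right, 14 N if hard, rising evenly from zero with depth. Beyond 15 mm the foam is ruined. A free crown rests at 0.01 to 0.03 mm, far below the readings' noise.
- mat: Flat grey silicone mat on the bench, 250 mm (x) by 360 mm (y), 3 mm thick, on which the three cups stand (pot feet 3 mm above the bench, rims at 63 mm, crowns' tops at 78 to 92 mm); origin under its centre. Fixed. A cup borne down on it with more than 22 N is ruined.
- plate_top (a point): Centre of the warming plate's top surface, a white ceramic square 170 mm (x) by 156 mm (y), 90 mm above the bench; z up. It sits at the rear (+x) of a white housing 250 mm (x) by 160 mm (y) and 62 mm high, with its sloping control panel on the -x side; the housing's middle is 40 mm to -x of this point. Fixed.
- reject_tray_in (a point): Centre of the inner floor of the steel reject tray, an open tray 220 mm (x) by 180 mm (y) by 45 mm high outside, walls 4 mm, floor 4 mm above the bench; z up. Fixed.
- beaker: Bystander: glass beaker, 70 mm wide, 95 mm high; origin at the centre of its foot.
- lid_1: Bystander: red screw lid lying flat, 63 mm wide, 13 mm high; origin at the centre of its underside.
- lid_2: Bystander: another such red lid.
- wash_bottle: Bystander: white wash bottle with a bent spout, 66 mm wide, about 190 mm high; origin at the centre of its foot.
- cup_a: The same cup foam as cup_a_mid; origin at the centre of the pot's foot.
- cup_b: The same cup foam as cup_b_mid; origin at the centre of the pot's foot.
- cup_c: The same cup foam as cup_c_mid; origin at the centre of the pot's foot.
Things that resemble listed ones, but are neither listed nor needed, are in the scene too. Leave any green look-alike of the cup_a alone. Leave any pink look-alike of the cup_c alone.

How it is judged:
On the way:
1. the crown of a standing cup has been pressed in by about 8 mm (6 mm or more) and held there for 0.2 s (value of joint any of crown_a, crown_b, crown_c above 0.006 m), for 0.2 s.
At the end, for the whole second after the job is handed in: All upright: the softest cup on the warming plate's top, axis within 65 mm (x) and 58 mm (y) of its centre; the hardest on the tray's floor; the right one within 40 mm of its start; crowns free (foams are known by the free crown's rest depth: soft 0.03, right 0.02, hard 0.01 mm) (((value of joint crown_a between 2.5e-05 and 0.003 m and x of cup_a_mid in the frame of plate_top between -0.065 and 0.065 m and y of cup_a_mid in the frame of plate_top between -0.058 and 0.058 m and z of cup_a_mid in the frame of plate_top between 0.024 and 0.036 m) or (value of joint crown_a below 1.5e-05 m and x of cup_a_mid in the frame of reject_tray_in between -0.085 and 0.085 m and y of cup_a_mid in the frame of reject_tray_in between -0.065 and 0.065 m and z of cup_a_mid in the frame of reject_tray_in between 0.024 and 0.036 m) or (value of joint crown_a between 1.5e-05 and 2.5e-05 m and distance of cup_a_mid from where it was at the start of the episode below 0.04 m)) and ((value of joint crown_b between 2.5e-05 and 0.003 m and x of cup_b_mid in the frame of plate_top between -0.065 and 0.065 m and y of cup_b_mid in the frame of plate_top between -0.058 and 0.058 m and z of cup_b_mid in the frame of plate_top between 0.024 and 0.036 m) or (value of joint crown_b below 1.5e-05 m and x of cup_b_mid in the frame of reject_tray_in between -0.085 and 0.085 m and y of cup_b_mid in the frame of reject_tray_in between -0.065 and 0.065 m and z of cup_b_mid in the frame of reject_tray_in between 0.024 and 0.036 m) or (value of joint crown_b between 1.5e-05 and 2.5e-05 m and distance of cup_b_mid from where it was at the start of the episode below 0.04 m)) and ((value of joint crown_c between 2.5e-05 and 0.003 m and x of cup_c_mid in the frame of plate_top between -0.065 and 0.065 m and y of cup_c_mid in the frame of plate_top between -0.058 and 0.058 m and z of cup_c_mid in the frame of plate_top between 0.024 and 0.036 m) or (value of joint crown_c below 1.5e-05 m and x of cup_c_mid in the frame of reject_tray_in between -0.085 and 0.085 m and y of cup_c_mid in the frame of reject_tray_in between -0.065 and 0.065 m and z of cup_c_mid in the frame of reject_tray_in between 0.024 and 0.036 m) or (value of joint crown_c between 1.5e-05 and 2.5e-05 m and distance of cup_c_mid from where it was at the start of the episode below 0.04 m)) and angle between each of cup_a_mid, cup_b_mid, cup_c_mid's own z axis and vertical below 0.1 rad); the robot touches nothing.
It fails at once if a foam crown pressed in by more than 15 mm (value of joint any of crown_a, crown_b, crown_c above 0.015 m).
It fails at once if a cup borne down on the mat with more than 22 N (contact force between any of cup_a, cup_b, cup_c and mat above 22 N).
It fails at once if a cup tipped by more than 0.5 rad (angle between any of cup_a_mid, cup_b_mid, cup_c_mid's own z axis and vertical above 0.5 rad).
It fails at once if a cup dropped (falling free at more than 0.6 m/s) ((linear speed of cup_a above 0.6 m/s and contact force between the fingers and cup_a below 0.05 N) or (linear speed of cup_b above 0.6 m/s and contact force between the fingers and cup_b below 0.05 N) or (linear speed of cup_c above 0.6 m/s and contact force between the fingers and cup_c below 0.05 N)).
It fails at once if a bystander (beaker, red lid, wash bottle) disturbed: moved more than 30 mm (distance of any of beaker, lid_1, lid_2, wash_bottle from where it was at the start of the episode above 0.03 m).
It also fails if it takes over 69 s, if anything falls off the work surface, if the arm or the gripper's body presses on something with over 40 N, if the wrist force passes 120 N, or if a joint passes its speed limit or range.

## Working session

There is one attempt and no reset: what is moved stays moved. The work goes in short steps, Python scripts to look and compute and a tool call to move; the robot and the scene stay as the last step left them, time stands still between calls to the robot, and variables do not carry over. Pictures are saved under pics/ and viewed, and the job is handed in when it is done.

Besides the shell and the picture viewer there is one more tool, called by a JSON object that holds its "op" and its "data", one argument or row to a line. move_arm: Moves the arm, as the interface text tells. Its arguments: {"type":"object","properties":{"rows":{"type":"array","items":{"type":"number"}},"grip_force":{"type":"number"}},"required":["rows"]}

```bash
ls; mkdir -p pics
cat > h.py <<'E'
import numpy as np, cv2
from rig import robot
def snap(n,f):
    c=robot.camera(n); cv2.imwrite('pics/'+f,c['color'][:,:,::-1]); np.savez('pics/'+f+'.npz',**{k:v for k,v in c.items()}); return c
def world(c,u,v,z=None):
    K=c['camera_matrix']; d=c['z_map'][int(v),int(u)] if z is None else z
    p=np.linalg.inv(K)@np.array([u,v,1.])*d
    return c['R'].T@(p-c['t'])
def on_plane(c,u,v,h):
    K=c['camera_matrix']; r=c['R'].T@np.linalg.inv(K)@np.array([u,v,1.]); o=-c['R'].T@c['t']
    return o+r*(h-o[2])/r[2]
E
python3 - <<'E'
from h import *
o=robot.get_obs();print({k:np.round(v,3) for k,v in o.items()})
for n in('top','scene'):
    c=snap(n,n+'0.png')
    for t in('cup_a_mid','plate_top','reject_tray_in','beaker','lid_1','wash_bottle','mat'):
        for r in robot.spot_point(n,t): print(n,t,np.round(r['at']),round(r['conf'],2),np.round(world(c,*r['at']),3))
E
```

```text
pics
{'time': np.float64(0.0), 'q': array([-1.351,  0.528,  1.434, -0.   ,  1.181, -0.179]), 'joint_velocities': array([ 0.001, -0.001,  0.001,  0.001, -0.001,  0.   ]), 'joint_torque': array([-3.0000e-03, -4.4005e+01, -1.7659e+01,  6.3000e-02,  5.8000e-02,
       -0.0000e+00]), 'position': array([ 0.243, -0.575,  0.222]), 'tool_rot': array([ 0.98 ,  0.198, -0.   , -0.001]), 'ft_force': array([-0.956,  0.091, -1.119]), 'moment': array([ 0.015, -0.011, -0.011]), 'grip_width': np.float64(0.087)}
top cup_a_mid [208. 182.] 0.74 [0.652 0.251 0.081]
top cup_a_mid [274. 247.] 0.6 [0.523 0.122 0.088]
top plate_top [506. 237.] 0.94 [ 0.537 -0.327  0.087]
top reject_tray_in [160. 270.] 0.74 [ 0.48   0.373 -0.002]
top reject_tray_in [336. 260.] 0.42 [0.498 0.001 0.003]
top reject_tray_in [345. 141.] 0.42 [ 0.747 -0.022  0.015]
top beaker [379. 141.] 0.95 [ 0.749 -0.094  0.002]
top beaker [306. 168.] 0.49 [0.691 0.062 0.011]
top lid_1 [346. 136.] 0.86 [ 0.758 -0.023  0.011]
top lid_1 [307. 168.] 0.69 [0.692 0.059 0.01 ]
top lid_1 [340. 242.] 0.23 [ 0.531 -0.007  0.088]
top wash_bottle [268. 145.] 0.57 [0.719 0.131 0.097]
top mat [335. 262.] 0.79 [0.494 0.003 0.003]
scene cup_a_mid [355. 256.] 0.96 [0.552 0.124 0.057]
scene cup_a_mid [408. 300.] 0.83 [0.682 0.256 0.052]
scene plate_top [175. 223.] 0.8 [ 0.532 -0.329  0.092]
scene reject_tray_in [456. 264.] 0.9 [0.478 0.365 0.006]
scene beaker [247. 319.] 0.83 [ 0.772 -0.082  0.028]
scene lid_1 [303. 253.] 0.64 [ 0.558 -0.001  0.055]
scene lid_1 [271. 327.] 0.63 [ 0.774 -0.029  0.015]
scene lid_1 [321. 309.] 0.58 [0.699 0.067 0.012]
scene wash_bottle [354. 335.] 0.61 [0.777 0.151 0.024]
scene mat [308. 254.] 0.79 [0.552 0.01  0.049]
```

View pics/top0.png

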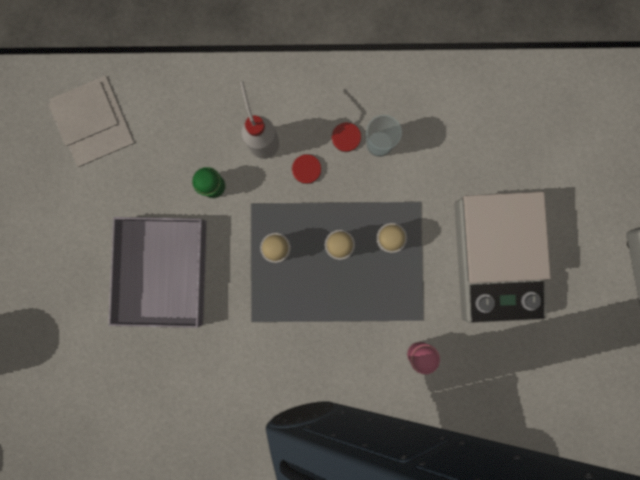

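View pics/scene0.png

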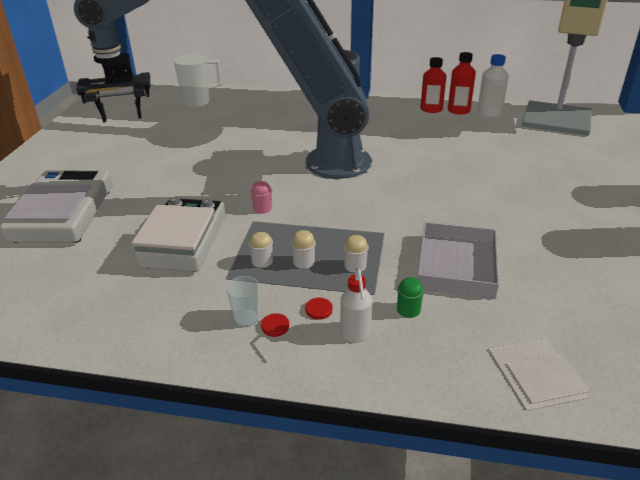

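Candidates in the top image: three cream-white cups on the mat at (274,247), (340,244) and (392,238). The green look-alike at (208,182) and the pink one at (424,357) are excluded. The plate is the white-topped housing at (506,237), because the scene camera's far-left device at (60,205) has a grey top. The tray is at (160,270). Next I'll measure the point clouds and check a close crop.

Run:
```python
import numpy as np,cv2
for n in('top','scene'):
    c=np.load(f'pics/{n}0.png.npz');K=c['camera_matrix'];z=c['z_map'];v,u=np.mgrid[:480,:640]
    P=np.stack([(u-K[0,2])/K[0,0]*z,(v-K[1,2])/K[1,1]*z,z],-1); W=(P-c['t'])@c['R']; col=c['color'].astype(int)
    print(n,'cam',-c['R'].T@c['t'])
    X,Y,Z=W[...,0],W[...,1],W[...,2]
    for x,y in((.523,.122),(.53,-.007),(.545,-.11)):
        m=(z>0)&(np.hypot(X-x,Y-y)<.055)
        for lo,hi in((.01,.05),(.05,.066),(.068,.1)):
            s=m&(Z>lo)&(Z<hi)
            if s.sum()>3: print((x,y),lo,s.sum(),np.round([X[s].min(),X[s].max(),Y[s].min(),Y[s].max(),Z[s].max(),np.percentile(Z[s],95)],3))
    s=(z>0)&(Z>.08)&(Z<.1)&(Y<-.2)&(Y>-.45)&(X>.35)&(X<.7)
    print('plate',s.sum(),np.round(np.percentile(W[s],[1,50,99],axis=0),3))
    s=(z>0)&(Z>.038)&(Z<.052)&(Y>.22)&(Y<.55)&(X>.3)&(X<.62)
    print('tray rim',s.sum(),np.round(np.percentile(W[s],[0.5,50,99.5],axis=0),3))
    if n=='top': s=(v>210)&(v<275)&(u>245)&(u<415)
    for (nm,x0,x1,y0,y1,z0) in(('beaker',.7,.84,-.15,-.05,.02),('wash',.66,.85,.1,.22,.03),('green',.6,.75,.2,.3,.03)):
        s=(z>0)&(X>x0)&(X<x1)&(Y>y0)&(Y<y1)&(Z>z0)
        if s.sum()>5: print(nm,np.round(np.percentile(W[s],[1,50,99],axis=0),3).tolist())
    r=(slice(195,285),slice(230,430)) if n=='top' else (slice(200,300),slice(220,400))
    cv2.imwrite(f'pics/crop_{n}.png',cv2.resize(c['color'][r][:,:,::-1],None,fx=4,fy=4,interpolation=cv2.INTER_CUBIC))
```

```text
top cam [0.47778996 0.01583674 1.06276647]
(0.523, 0.122) 0.01 6 [0.503 0.517 0.097 0.106 0.028 0.027]
(0.523, 0.122) 0.05 166 [0.494 0.552 0.095 0.153 0.066 0.065]
(0.523, 0.122) 0.068 523 [0.498 0.547 0.098 0.147 0.091 0.088]
(0.53, -0.007) 0.05 159 [ 0.498  0.556 -0.032  0.025  0.066  0.065]
(0.53, -0.007) 0.068 529 [ 0.502  0.551 -0.03   0.019  0.094  0.091]
(0.545, -0.11) 0.01 18 [ 0.517  0.546 -0.095 -0.081  0.032  0.031]
(0.545, -0.11) 0.05 176 [ 0.511  0.569 -0.137 -0.08   0.066  0.065]
(0.545, -0.11) 0.068 504 [ 0.515  0.564 -0.132 -0.083  0.089  0.083]
plate 7318 [[ 0.41  -0.403  0.081]
 [ 0.534 -0.326  0.089]
 [ 0.62  -0.25   0.093]]
tray rim 994 [[0.366 0.275 0.038]
 [0.474 0.382 0.043]
 [0.589 0.461 0.048]]
beaker [[0.71, -0.125, 0.021], [0.759, -0.096, 0.07], [0.777, -0.059, 0.096]]
wash [[0.714, 0.12, 0.034], [0.736, 0.148, 0.111], [0.812, 0.181, 0.189]]
green [[0.63, 0.233, 0.032], [0.654, 0.255, 0.076], [0.685, 0.288, 0.084]]
scene cam [1.66636139 0.25141013 0.91770791]
(0.523, 0.122) 0.01 263 [0.498 0.552 0.09  0.15  0.05  0.049]
(0.523, 0.122) 0.05 138 [0.505 0.553
[... 187 characters left out ...]
3  0.56  -0.033  0.024  0.066  0.065]
(0.53, -0.007) 0.068 309 [ 0.505  0.556 -0.03   0.02   0.095  0.092]
(0.545, -0.11) 0.01 278 [ 0.508  0.584 -0.15  -0.082  0.05   0.047]
(0.545, -0.11) 0.05 139 [ 0.521  0.572 -0.139 -0.079  0.066  0.065]
(0.545, -0.11) 0.068 247 [ 0.52   0.569 -0.133 -0.081  0.087  0.085]
plate 2758 [[ 0.408 -0.404  0.081]
 [ 0.548 -0.325  0.091]
 [ 0.624 -0.25   0.096]]
tray rim 765 [[0.363 0.274 0.038]
 [0.517 0.374 0.044]
 [0.59  0.458 0.051]]
beaker [[0.71, -0.125, 0.022], [0.758, -0.092, 0.071], [0.778, -0.06, 0.098]]
wash [[0.736, 0.121, 0.031], [0.767, 0.154, 0.099], [0.813, 0.183, 0.187]]
green [[0.639, 0.233, 0.031], [0.674, 0.26, 0.066], [0.685, 0.287, 0.086]]
```

View pics/crop_top.png

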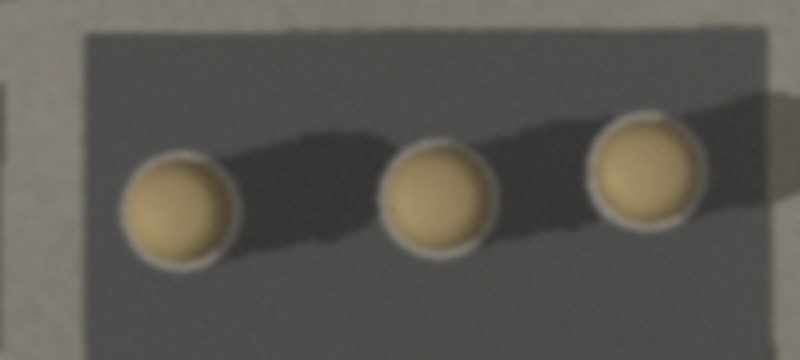

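View pics/crop_scene.png

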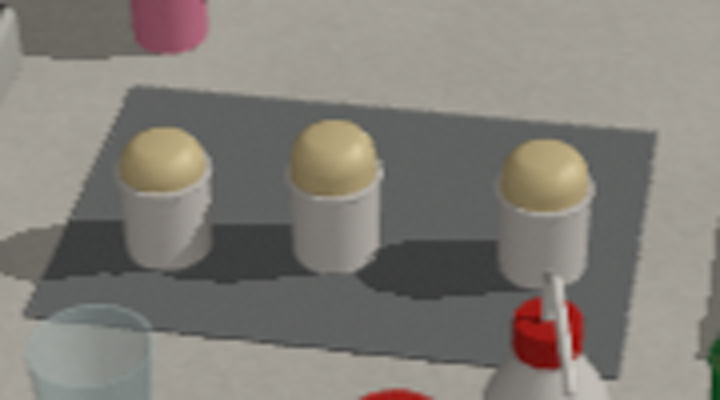

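The crops show three look-alike cream-crowned cups on the mat and no coloured one among them. Next is the move to the right cup with the fingers shut and the jaw axis turned to world x.

{"op": "move_arm", "data": {
  "rows": [25,39,0,0,0,0.147,1,25,39,0,0,0,0.147,1,25,39,0,0,0,0.147,1,25,39,0,0,0,0.147,1,25,39,0,0,0,0.147,1,25,39,0,0,0,0.147,1,25,39,0,0,0,0.147,1,25,39,0,0,0,0.144,1,25,39,-20,0,0,0,1,25,39,-20,0,0,0,1,25,39,-20,0,0,0,1,23,38,-20,0,0,0,1],
  "grip_force": 20
}}

```text
time: 2.0
position: [0.5414, -0.1084, 0.1427]
tool_rot: [0.707, 0.707, 0.0, 0.001]
ft_force: [0.8, -0.3, 0.3]
grip_width: 0.0027
```

{"op": "move_arm", "data": {
  "rows": [0,0,0,0,0,0,1,0,0,0,0,0,0,1,0,0,0,0,0,0,1]
}}

```text
time: 2.3
position: [0.5401, -0.111, 0.1436]
tool_rot: [0.707, 0.707, -0.0, 0.001]
ft_force: [0.2, -0.0, -0.0]
grip_width: 0.0006
```

{"op": "move_arm", "data": {
  "rows": [0,1,-20,0,0,0,1,0,0,-20,0,0,0,1,0,0,-8,0,0,0,1,0,0,-4,0,0,0,1,0,0,0,0,0,0,1,0,0,0,0,0,0,1]
}}

```text
time: 2.9
position: [0.5405, -0.1097, 0.0919]
tool_rot: [0.707, 0.707, 0.0, 0.001]
ft_force: [1.0, -0.1, 0.8]
grip_width: 0.0004
```

{"op": "move_arm", "data": {
  "rows": [0,0,-2,0,0,0,1,0,0,-2,0,0,0,1,0,0,0,0,0,0,1]
}}

```text
time: 3.2
position: [0.54, -0.1089, 0.0871]
tool_rot: [0.707, 0.708, -0.0, -0.0]
ft_force: [-0.1, -0.9, 0.3]
grip_width: 0.0003
```

{"op": "move_arm", "data": {
  "rows": [0,0,-2,0,0,0,1,0,0,0,0,0,0,1]
}}

```text
time: 3.4
position: [0.5399, -0.1089, 0.0849]
tool_rot: [0.707, 0.708, -0.0, -0.0]
ft_force: [-0.1, 0.2, 0.6]
grip_width: 0.0005
```

{"op": "move_arm", "data": {
  "rows": [0,0,-2,0,0,0,1,0,0,0,0,0,0,1]
}}

```text
time: 3.6
position: [0.5399, -0.1089, 0.0829]
tool_rot: [0.707, 0.707, -0.0, -0.0]
ft_force: [0.8, 0.3, 0.3]
grip_width: 0.0004
```

{"op": "move_arm", "data": {
  "rows": [0,0,-2,0,0,0,1,0,0,0,0,0,0,1]
}}

```text
time: 3.8
position: [0.5401, -0.109, 0.0812]
tool_rot: [0.707, 0.707, 0.0, -0.0]
ft_force: [-1.3, 0.8, 1.7]
grip_width: 0.0007
```

{"op": "move_arm", "data": {
  "rows": [0,0,-2,0,0,0,1,0,0,0,0,0,0,1]
}}

```text
time: 4.0
position: [0.5401, -0.109, 0.0794]
tool_rot: [0.707, 0.707, 0.0, 0.0]
ft_force: [-0.6, 0.9, 5.7]
grip_width: 0.0008
```

{"op": "move_arm", "data": {
  "rows": [0,0,-2,0,0,0,1,0,0,0,0,0,0,1]
}}

```text
time: 4.2
position: [0.5401, -0.109, 0.0777]
tool_rot: [0.707, 0.707, 0.0, 0.0]
ft_force: [-2.4, 0.6, 8.3]
grip_width: 0.0006
```

{"op": "move_arm", "data": {
  "rows": [0,0,-2,0,0,0,1,0,0,0,0,0,0,1]
}}

```text
time: 4.4
position: [0.5401, -0.109, 0.0761]
tool_rot: [0.707, 0.707, 0.0, 0.0]
ft_force: [-3.1, 1.3, 11.7]
grip_width: 0.0004
```

{"op": "move_arm", "data": {
  "rows": [0,0,-1.5,0,0,0,1,0,0,0,0,0,0,1,0,0,0,0,0,0,1,0,0,0,0,0,0,1]
}}

```text
time: 4.8
position: [0.5402, -0.109, 0.0751]
tool_rot: [0.707, 0.708, 0.0, 0.0]
ft_force: [-3.4, 2.1, 13.1]
grip_width: 0.001
```

The right cup's slope is about 1.8 N/mm (13 N at roughly 7 mm), so it is the hard one. Now the middle cup.

{"op": "move_arm", "data": {
  "rows": [0,0,15,0,0,0,1,0,0,25,0,0,0,1,-4,35,0,0,0,0,1,-4,35,0,0,0,0,1,-4,34,0,0,0,0,1,0,0,-10,0,0,0,1,0,0,-6,0,0,0,1,0,0,0,0,0,0,1,0,0,0,0,0,0,1]
}}

```text
time: 5.7
position: [0.5283, -0.006, 0.0972]
tool_rot: [0.707, 0.707, -0.0, -0.0]
ft_force: [0.7, -0.2, -0.3]
grip_width: 0.0004
```

{"op": "move_arm", "data": {
  "rows": [0,0,-2,0,0,0,1,0,0,0,0,0,0,1]
}}

```text
time: 5.9
position: [0.5282, -0.0057, 0.0955]
tool_rot: [0.707, 0.707, -0.0, 0.0]
ft_force: [0.2, -0.1, 0.1]
grip_width: 0.0005
```

{"op": "move_arm", "data": {
  "rows": [0,0,-2,0,0,0,1,0,0,0,0,0,0,1]
}}

```text
time: 6.1
position: [0.528, -0.0052, 0.0935]
tool_rot: [0.707, 0.707, -0.0, -0.0]
ft_force: [0.0, 0.0, 0.1]
grip_width: 0.0003
```

{"op": "move_arm", "data": {
  "rows": [0,0,-2,0,0,0,1,0,0,0,0,0,0,1]
}}

```text
time: 6.3
position: [0.5279, -0.0049, 0.0914]
tool_rot: [0.707, 0.707, -0.0, -0.0]
ft_force: [0.1, 0.3, 0.8]
grip_width: 0.0
```

{"op": "move_arm", "data": {
  "rows": [0,0,-2,0,0,0,1,0,0,0,0,0,0,1]
}}

```text
time: 6.5
position: [0.5281, -0.005, 0.0895]
tool_rot: [0.707, 0.707, 0.0, 0.0]
ft_force: [0.2, -0.2, 0.1]
grip_width: 0.0004
```

{"op": "move_arm", "data": {
  "rows": [0,0,-2,0,0,0,1,0,0,0,0,0,0,1]
}}

```text
time: 6.7
position: [0.5281, -0.005, 0.0875]
tool_rot: [0.707, 0.707, 0.0, 0.0]
ft_force: [0.5, 0.5, 2.0]
grip_width: 0.0006
```

{"op": "move_arm", "data": {
  "rows": [0,0,-2,0,0,0,1,0,0,0,0,0,0,1]
}}

```text
time: 6.9
position: [0.5281, -0.005, 0.0856]
tool_rot: [0.707, 0.707, 0.0, 0.0]
ft_force: [-0.4, 0.9, 2.5]
grip_width: 0.0002
```

{"op": "move_arm", "data": {
  "rows": [0,0,-3,0,0,0,1,0,0,0,0,0,0,1,0,0,0,0,0,0,1]
}}

```text
time: 7.2
position: [0.5282, -0.005, 0.0827]
tool_rot: [0.707, 0.707, 0.0, 0.0]
ft_force: [-0.3, 0.2, 3.6]
grip_width: 0.0003
```

{"op": "move_arm", "data": {
  "rows": [0,0,0,0,0,0,1]
}}

```text
time: 7.3
position: [0.5282, -0.005, 0.0827]
tool_rot: [0.707, 0.707, 0.0, 0.0]
ft_force: [0.1, -0.3, 3.7]
grip_width: 0.0007
```

{"op": "move_arm", "data": {
  "rows": [0,0,-2,0,0,0,1,0,0,0,0,0,0,1,0,0,0,0,0,0,1]
}}

```text
time: 7.6
position: [0.5282, -0.005, 0.0807]
tool_rot: [0.707, 0.707, 0.0, 0.0]
ft_force: [0.5, 0.7, 4.5]
grip_width: -0.0
```

{"op": "move_arm", "data": {
  "rows": [0,0,0,0,0,0,1]
}}

```text
time: 7.7
position: [0.5281, -0.005, 0.0807]
tool_rot: [0.707, 0.707, 0.0, 0.0]
ft_force: [-0.8, 0.6, 4.9]
grip_width: 0.0002
```

The middle cup gives about 0.5 N/mm, so it looks soft. I'll check the left one to confirm.

{"op": "move_arm", "data": {
  "rows": [0,0,10,0,0,0,1,0,0,25,0,0,0,1,-2,43,0,0,0,0,1,-2,43,0,0,0,0,1,-1,42,0,0,0,0,1,0,0,-18,0,0,0,1,0,0,-5,0,0,0,1,0,0,0,0,0,0,1,0,0,0,0,0,0,1]
}}

```text
time: 8.6
position: [0.5231, 0.1222, 0.0927]
tool_rot: [0.707, 0.707, -0.0, -0.0]
ft_force: [0.1, 0.3, 0.4]
grip_width: 0.0004
```

{"op": "move_arm", "data": {
  "rows": [0,0,-3,0,0,0,1,0,0,0,0,0,0,1]
}}

```text
time: 8.8
position: [0.5232, 0.1223, 0.0897]
tool_rot: [0.707, 0.707, 0.0, 0.0]
ft_force: [0.1, -0.2, -0.0]
grip_width: 0.0004
```

{"op": "move_arm", "data": {
  "rows": [0,0,-2,0,0,0,1,0,0,0,0,0,0,1]
}}

```text
time: 9.0
position: [0.523, 0.1227, 0.0875]
tool_rot: [0.707, 0.707, -0.0, -0.0]
ft_force: [-0.0, 0.6, 0.4]
grip_width: 0.0004
```

{"op": "move_arm", "data": {
  "rows": [0,0,-2,0,0,0,1,0,0,0,0,0,0,1]
}}

```text
time: 9.2
position: [0.5232, 0.1229, 0.0856]
tool_rot: [0.707, 0.707, 0.0, 0.0]
ft_force: [-0.0, -0.2, 2.0]
grip_width: 0.0005
```

{"op": "move_arm", "data": {
  "rows": [0,0,-2,0,0,0,1,0,0,0,0,0,0,1]
}}

```text
time: 9.4
position: [0.5232, 0.1229, 0.0837]
tool_rot: [0.707, 0.708, 0.0, 0.0]
ft_force: [0.0, -1.0, 2.3]
grip_width: 0.0007
```

{"op": "move_arm", "data": {
  "rows": [0,0,-2,0,0,0,1,0,0,0,0,0,0,1]
}}

```text
time: 9.6
position: [0.5232, 0.1229, 0.0817]
tool_rot: [0.707, 0.708, 0.0, 0.0]
ft_force: [0.5, -2.3, 4.9]
grip_width: 0.0006
```

{"op": "move_arm", "data": {
  "rows": [0,0,-2,0,0,0,1,0,0,0,0,0,0,1]
}}

```text
time: 9.8
position: [0.5232, 0.1229, 0.0799]
tool_rot: [0.707, 0.708, 0.0, 0.0]
ft_force: [-0.9, -0.5, 7.1]
grip_width: 0.0006
```

{"op": "move_arm", "data": {
  "rows": [0,0,0,0,0,0,1,0,0,0,0,0,0,1]
}}

```text
time: 10.0
position: [0.5232, 0.1229, 0.08]
tool_rot: [0.707, 0.708, 0.0, 0.0]
ft_force: [-0.3, -1.8, 6.7]
grip_width: 0.0005
```

Left is about 0.95 N/mm, so it is right. Middle is soft and goes to the plate; right is hard and goes to the tray. Fetching the middle one now.

{"op": "move_arm", "data": {
  "rows": [0,0,15,0,0,0,1,0,0,40,0,0,0,1,0,0,25,0,0,0,0.5,1,-32,0,0,0,0,0,2,-32,0,0,0,0,0,1,-32,0,0,0,0,0,1,-32,0,0,0,0,0,0,0,0,0,0,0,0,0,0,0,0,0,0,0]
}}

```text
time: 10.9
position: [0.5277, -0.0052, 0.1591]
tool_rot: [0.707, 0.707, 0.0, -0.001]
ft_force: [-0.4, -0.5, -0.6]
grip_width: 0.0485
```

Run:
```python
from h import *
o=robot.get_obs();print(o['position'],o['grip_width'])
c=snap('wrist','w1.png');print(c['tool_from_camera'].round(3).tolist())
```

```text
[ 0.52772338 -0.00519216  0.15914933] 0.0485255426674031
[[-0.001, -0.969, -0.246, 0.067], [1.0, -0.0, -0.002, -0.0], [0.002, -0.246, 0.969, -0.162], [0.0, 0.0, 0.0, 1.0]]
```

View pics/w1.png

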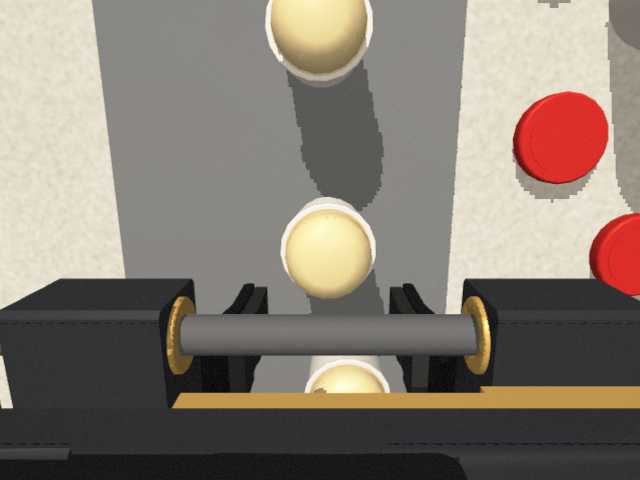

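The wrist view has the middle cup at (328,248) between the fingers at (255) and (400). The left cup is at the top and the right cup at the bottom, all three standing. Descending.

{"op": "move_arm", "data": {
  "rows": [0,0,0,0,0,0,0,0,0,0,0,0,0,0,0,0,0,0,0,0,0,0,0,-40,0,0,0,0,0,0,-40,0,0,0,0,0,0,-30,0,0,0,0,0,0,-18,0,0,0,0,0,0,0,0,0,0,0]
}}

```text
time: 11.75
position: [0.5262, -0.0042, 0.0292]
tool_rot: [0.707, 0.708, -0.001, -0.002]
ft_force: [-0.1, -0.4, -0.1]
grip_width: 0.0867
```

{"op": "move_arm", "data": {
  "rows": [0,0,0,0,0,0,1,0,0,0,0,0,0,1,0,0,0,0,0,0,1,0,0,0,0,0,0,1,0,0,0,0,0,0,1,0,0,0,0,0,0,1],
  "grip_force": 15
}}

```text
time: 12.35
position: [0.5282, -0.005, 0.0324]
tool_rot: [0.707, 0.707, 0.0, 0.0]
ft_force: [-0.8, 1.0, 6.3]
grip_width: 0.0549
```

{"op": "move_arm", "data": {
  "rows": [0,0,2,0,0,0,1,0,0,3,0,0,0,1,0,0,5,0,0,0,1,0,0,0,0,0,0,1,0,0,0,0,0,0,1]
}}

```text
time: 12.85
position: [0.5281, -0.005, 0.0417]
tool_rot: [0.707, 0.707, 0.0, 0.0]
ft_force: [0.2, 0.7, -2.1]
grip_width: 0.0544
```

Run:
```python
from h import *
o=robot.get_obs();print(o['position'],o['grip_width'],o['ft_force'])
c=snap('scene','s1.png')
cv2.imwrite('pics/s1c.png',cv2.resize(c['color'][150:330,130:490,::-1],None,fx=2.2,fy=2.2))
```

```text
[ 0.5281404  -0.00501517  0.04171454] 0.05444252443288351 [ 0.17720937  0.70616689 -2.14173066]
```

View pics/s1c.png

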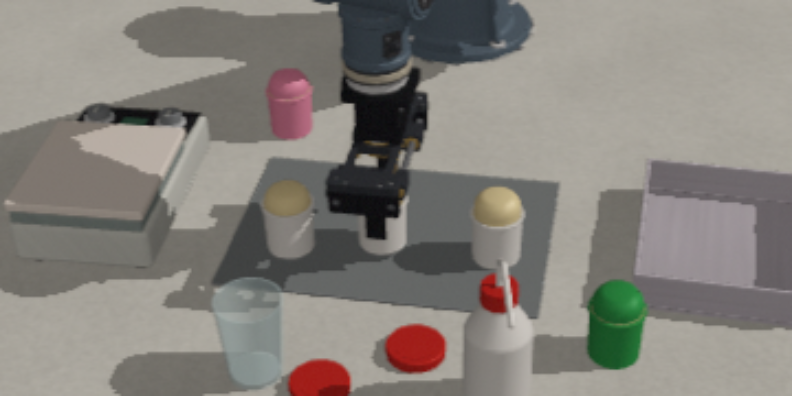

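The cup is held upright and clear of the mat. Carrying it to the plate.

{"op": "move_arm", "data": {
  "rows": [0,0,25,0,0,0,1,0,0,40,0,0,0,1,0,0,40,0,0,0,1,0,0,25,0,0,0,1,1,-20,0,0,0,0,1,1,-35,0,0,0,0,1,1,-40,0,0,0,0,1,1,-40,0,0,0,0,1,1,-40,0,0,0,0,1,1,-40,0,0,0,0,1,1,-40,0,0,0,0,1,1,-40,0,0,0,0,1]
}}

```text
time: 14.1
position: [0.5354, -0.3013, 0.1711]
tool_rot: [0.707, 0.707, 0.0, -0.001]
ft_force: [0.7, 0.2, -1.0]
grip_width: 0.0547
```

{"op": "move_arm", "data": {
  "rows": [1,-17,0,0,0,0,1,0,-10,0,0,0,0,1,0,0,-20,0,0,0,1,0,0,-20,0,0,0,1,0,0,0,0,0,0,1,0,0,0,0,0,0,1]
}}

```text
time: 14.7
position: [0.5369, -0.3255, 0.1314]
tool_rot: [0.706, 0.708, 0.0, -0.001]
ft_force: [-0.1, 0.3, -1.4]
grip_width: 0.0548
```

Run:
```python
from h import *
o=robot.get_obs();print(o['position'],o['grip_width'],o['ft_force'])
c=snap('scene','s2.png')
cv2.imwrite('pics/s2c.png',cv2.resize(c['color'][130:330,100:460,::-1],None,fx=2.2,fy=2.2))
```

```text
[ 0.53685048 -0.3255001   0.13136135] 0.05478822917587209 [-0.14952808  0.27972969 -1.37136479]
```

View pics/s2c.png

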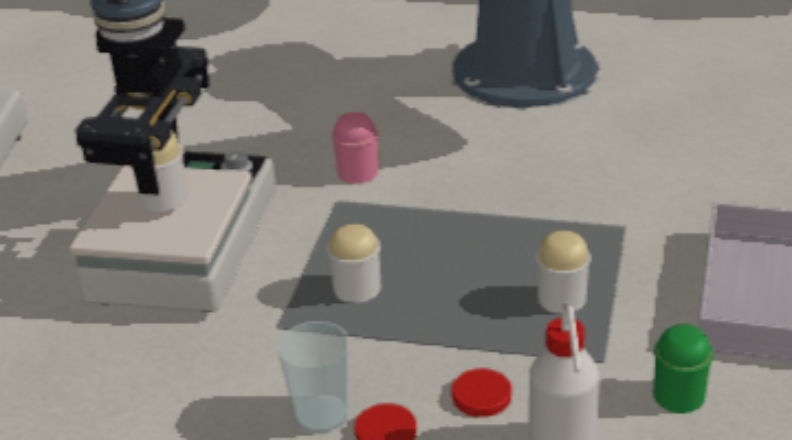

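The picture shows the cup upright over the middle of the plate, about 12 mm up. I'll lower it until I feel contact.

{"op": "move_arm", "data": {
  "rows": [0,0,-4,0,0,0,1,0,0,-4,0,0,0,1,0,0,0,0,0,0,1,0,0,0,0,0,0,1]
}}

```text
time: 15.15
position: [0.537, -0.327, 0.1237]
tool_rot: [0.707, 0.707, 0.0, 0.0]
ft_force: [0.5, 0.9, -1.5]
grip_width: 0.0545
```

{"op": "move_arm", "data": {
  "rows": [0,0,-2,0,0,0,1,0,0,0,0,0,0,1,0,0,0,0,0,0,1]
}}

```text
time: 15.45
position: [0.537, -0.327, 0.1215]
tool_rot: [0.707, 0.707, 0.0, -0.0]
ft_force: [0.2, 0.4, -1.2]
grip_width: 0.0552
```

{"op": "move_arm", "data": {
  "rows": [0,0,-1.5,0,0,0,1,0,0,0,0,0,0,1,0,0,0,0,0,0,1]
}}

```text
time: 15.75
position: [0.537, -0.327, 0.12]
tool_rot: [0.707, 0.707, -0.0, -0.0]
ft_force: [0.4, 0.9, -0.9]
grip_width: 0.055
```

{"op": "move_arm", "data": {
  "rows": [0,0,-1,0,0,0,1,0,0,0,0,0,0,1,0,0,0,0,0,0,1]
}}

```text
time: 16.05
position: [0.5372, -0.3271, 0.1194]
tool_rot: [0.707, 0.707, 0.0, 0.0]
ft_force: [0.3, -0.0, 1.4]
grip_width: 0.055
```

{"op": "move_arm", "data": {
  "rows": [0,0,-1,0,0,0,1,0,0,0,0,0,0,1,0,0,0,0,0,0,1]
}}

```text
time: 16.35
position: [0.5372, -0.3271, 0.1193]
tool_rot: [0.707, 0.707, -0.0, 0.0]
ft_force: [-1.9, 1.3, 6.0]
grip_width: 0.0548
```

Contact came at TCP z = 0.1194, as predicted. Releasing.

{"op": "move_arm", "data": {
  "rows": [0,0,1,0,0,0,0.6,0,0,0,0,0,0,0.3,0,0,0,0,0,0,0,0,0,0,0,0,0,0,0,0,0,0,0,0,0,0,0,15,0,0,0,0,0,0,30,0,0,0,0,0,0,40,0,0,0,0,0,0,20,0,0,0,0]
}}

```text
time: 17.25
position: [0.5383, -0.328, 0.2273]
tool_rot: [0.707, 0.707, 0.0, 0.002]
ft_force: [0.7, -1.1, 0.1]
grip_width: 0.0866
```

{"op": "move_arm", "data": {
  "rows": [0,35,0,0,0,0,0,1,45,0,0,0,0,0,1,45,0,0,0,0,0,1,45,0,0,0,0,0,0,35,0,0,0,0,0,0,14,0,0,0,0,0,0,0,-30,0,0,0,0,0,0,-35,0,0,0,0,0,0,0,0,0,0,0,0,0,0,0,0,0,0]
}}

```text
time: 18.25
position: [0.5401, -0.1086, 0.159]
tool_rot: [0.707, 0.707, -0.0, -0.0]
ft_force: [0.6, -0.3, 0.4]
grip_width: 0.0874
```

Run:
```python
from h import *
o=robot.get_obs();print(o['position'],o['grip_width'],o['ft_force'])
c=snap('wrist','w3.png')
c=snap('scene','s3.png')
cv2.imwrite('pics/s3c.png',cv2.resize(c['color'][130:330,100:460,::-1],None,fx=2.2,fy=2.2))
```

```text
[ 0.54008527 -0.10862546  0.15895204] 0.08743225421111561 [ 0.62291233 -0.32692982  0.42553043]
```

View pics/s3c.png

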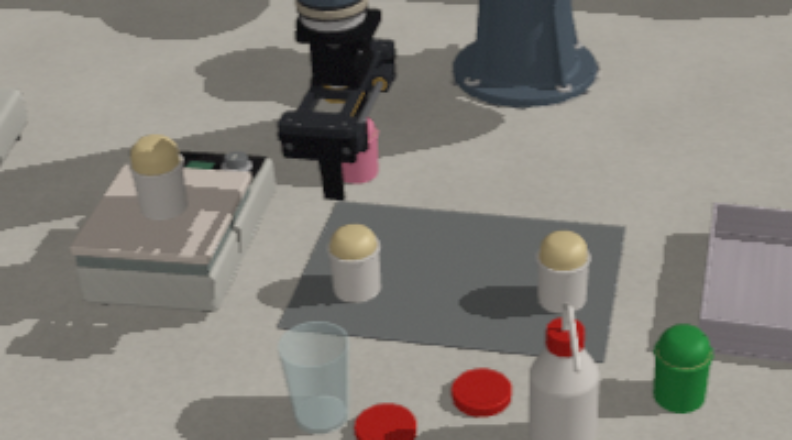

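View pics/w3.png

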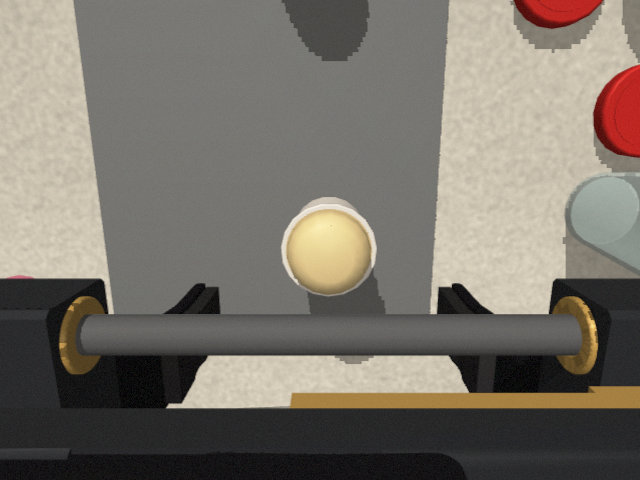

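The soft cup stands upright on the plate (scene crop (158,185)), and the hard cup sits centred between the open fingers in the wrist view at (329,250). Grasping it.

{"op": "move_arm", "data": {
  "rows": [0,0,-40,0,0,0,0,0,0,-40,0,0,0,0,0,0,-30,0,0,0,0,0,0,-16,0,0,0,0,0,0,0,0,0,0,0,0,0,0,0,0,0,0]
}}

```text
time: 18.95
position: [0.5414, -0.1088, 0.0343]
tool_rot: [0.707, 0.707, 0.0, 0.001]
ft_force: [0.3, 0.0, 0.6]
grip_width: 0.0867
```

{"op": "move_arm", "data": {
  "rows": [0,0,0,0,0,0,1,0,0,0,0,0,0,1,0,0,0,0,0,0,1,0,0,0,0,0,0,1,0,0,0,0,0,0,1,0,0,0,0,0,0,1],
  "grip_force": 15
}}

```text
time: 19.55
position: [0.5403, -0.108, 0.0334]
tool_rot: [0.707, 0.707, 0.0, 0.0]
ft_force: [0.3, -0.8, 2.5]
grip_width: 0.0545
```

{"op": "move_arm", "data": {
  "rows": [0,0,2,0,0,0,1,0,0,3,0,0,0,1,0,0,5,0,0,0,1,0,0,0,0,0,0,1,0,0,0,0,0,0,1]
}}

```text
time: 20.05
position: [0.5401, -0.108, 0.0433]
tool_rot: [0.707, 0.707, 0.0, 0.0]
ft_force: [0.6, 0.6, -1.1]
grip_width: 0.0545
```

{"op": "move_arm", "data": {
  "rows": [0,0,25,0,0,0,1,0,0,40,0,0,0,1,0,0,45,0,0,0,1,0,0,35,0,0,0,1,-3,20,0,0,0,0,1,-5,35,0,0,0,0,1,-5,40,0,0,0,0,1,-5,40,0,0,0,0,1,-5,40,0,0,0,0,1,-5,40,0,0,0,0,1,-5,40,0,0,0,0,1,-5,40,0,0,0,0,1]
}}

```text
time: 21.25
position: [0.5013, 0.1885, 0.1879]
tool_rot: [0.707, 0.707, -0.0, -0.0]
ft_force: [0.7, -0.6, -0.5]
grip_width: 0.0547
```

{"op": "move_arm", "data": {
  "rows": [-5,40,0,0,0,0,1,-5,40,0,0,0,0,1,-5,40,0,0,0,0,1,-5,35,0,0,0,0,1,-5,25,0,0,0,0,1,0,0,-25,0,0,0,1,0,0,-40,0,0,0,1,0,0,-40,0,0,0,1,0,0,-25,0,0,0,1,0,0,-10,0,0,0,1,0,0,0,0,0,0,1,0,0,0,0,0,0,1]
}}

```text
time: 22.45
position: [0.4779, 0.3674, 0.049]
tool_rot: [0.707, 0.707, 0.001, 0.0]
ft_force: [0.5, -1.3, -0.8]
grip_width: 0.0544
```

Run:
```python
from h import *
o=robot.get_obs();print(o['position'],o['grip_width'],o['ft_force'])
c=snap('scene','s4.png')
cv2.imwrite('pics/s4c.png',cv2.resize(c['color'][130:330,180:540,::-1],None,fx=2.2,fy=2.2))
```

```text
[0.47786152 0.36741646 0.04900347] 0.05444463536240728 [ 0.46709543 -1.30647686 -0.77123732]
```

View pics/s4c.png

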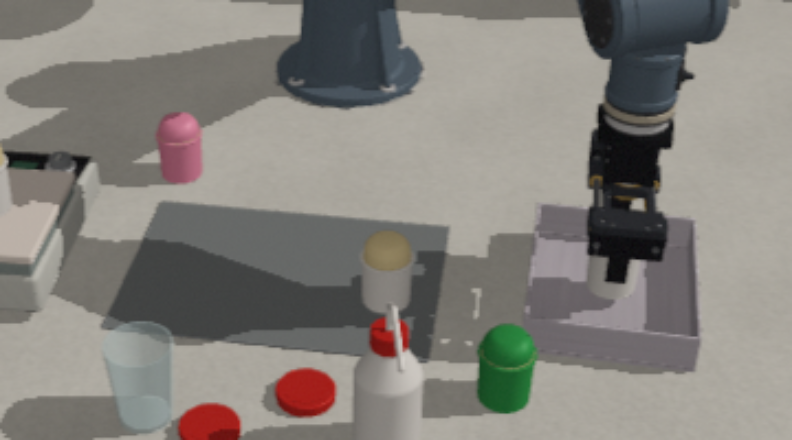

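The hard cup is over the tray's middle at (612,275), upright. Foot contact should come near TCP z = 0.0344, so I'll lower it.

{"op": "move_arm", "data": {
  "rows": [0,0,-5,0,0,0,1,0,0,-5,0,0,0,1,0,0,-2,0,0,0,1,0,0,0,0,0,0,1,0,0,0,0,0,0,1]
}}

```text
time: 23.0
position: [0.477, 0.367, 0.0361]
tool_rot: [0.707, 0.707, -0.0, -0.0]
ft_force: [-0.4, -0.5, 0.1]
grip_width: 0.0546
```

{"op": "move_arm", "data": {
  "rows": [0,0,-1.5,0,0,0,1,0,0,0,0,0,0,1,0,0,0,0,0,0,1]
}}

```text
time: 23.3
position: [0.477, 0.367, 0.0346]
tool_rot: [0.707, 0.707, -0.0, -0.0]
ft_force: [-0.0, 0.3, -0.7]
grip_width: 0.0548
```

{"op": "move_arm", "data": {
  "rows": [0,0,-1.5,0,0,0,1,0,0,0,0,0,0,1,0,0,0,0,0,0,1]
}}

```text
time: 23.6
position: [0.4771, 0.3671, 0.0344]
tool_rot: [0.707, 0.707, 0.0, 0.0]
ft_force: [-2.2, -2.3, 6.5]
grip_width: 0.0542
```

Contact. Releasing, then backing off and checking.

{"op": "move_arm", "data": {
  "rows": [0,0,1,0,0,0,0.6,0,0,0,0,0,0,0.3,0,0,0,0,0,0,0,0,0,0,0,0,0,0,0,0,0,0,0,0,0,0,0,15,0,0,0,0,0,0,30,0,0,0,0,0,0,45,0,0,0,0,0,0,45,0,0,0,0,0,0,40,0,0,0,0]
}}

```text
time: 24.6
position: [0.4772, 0.3672, 0.2125]
tool_rot: [0.707, 0.707, 0.001, 0.0]
ft_force: [0.4, 0.0, 0.8]
grip_width: 0.0868
```

{"op": "move_arm", "data": {
  "rows": [-20,30,20,0,0,0,0,-20,40,0,0,0,0,0,-20,40,0,0,0,0,0,-20,40,0,0,0,0,0,-10,20,0,0,0,0,0,0,0,0,0,0,0,0,0,0,0,0,0,0,0,0]
}}

```text
$.rows: bad value
```

Run:
```python
from h import *
o=robot.get_obs();print(o['time'],o['position'],o['grip_width'],o['ft_force'])
for n in('top','scene'):
    c=snap(n,n+'5.png');K=c['camera_matrix'];z=c['z_map'];v,u=np.mgrid[:480,:640]
    P=np.stack([(u-K[0,2])/K[0,0]*z,(v-K[1,2])/K[1,1]*z,z],-1); W=(P-c['t'])@c['R']
    for nm,x,y,lo in(('L',.523,.123,.066),('plate',.537,-.327,.152),('tray',.477,.367,.067),('beaker',.755,-.092,.02),('wash',.76,.15,.15)):
        s=(z>0)&(np.hypot(W[...,0]-x,W[...,1]-y)<.05)&(W[...,2]>lo)
        if s.sum()>5:
            q=np.percentile(W[s],[1,99],axis=0); print(n,nm,s.sum(),q.mean(0).round(3)[:2],q[1,2].round(3))
    for r in robot.spot_point(n,'lid_1'): print(n,'lid',np.round(world(c,*r['at']),3),round(r['conf'],2))
```

```text
24.6 [0.47722353 0.36715879 0.21246387] 0.08684411520187796 [0.44025652 0.0282732  0.82008145]
top L 530 [0.523 0.123] 0.089
top plate 703 [ 0.536 -0.324] 0.179
top tray 4287 [0.478 0.353] 0.57
top beaker 796 [ 0.743 -0.092] 0.097
top wash 143 [0.771 0.155] 0.191
top lid [ 0.751 -0.02   0.01 ] 0.8
top lid [0.691 0.056 0.017] 0.61
scene L 319 [0.528 0.123] 0.09
scene plate 338 [ 0.543 -0.325] 0.18
scene tray 4739 [0.479 0.372] 0.573
scene beaker 1224 [ 0.744 -0.092] 0.098
scene wash 127 [0.771 0.152] 0.192
scene lid [0.698 0.072 0.015] 0.62
scene lid [ 0.779 -0.025  0.015] 0.56
```

View pics/scene5.png

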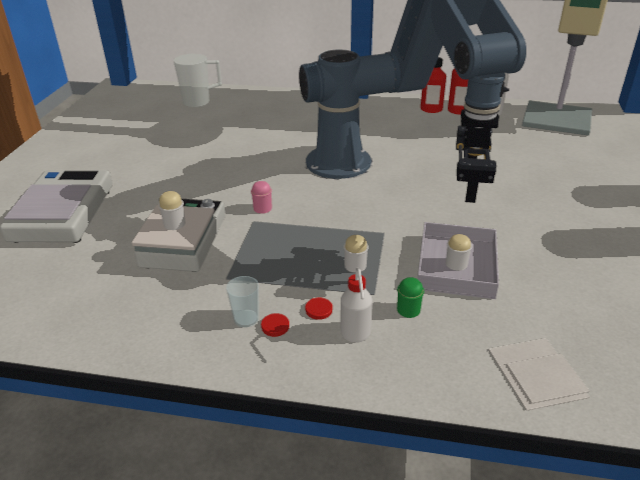

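View pics/top5.png

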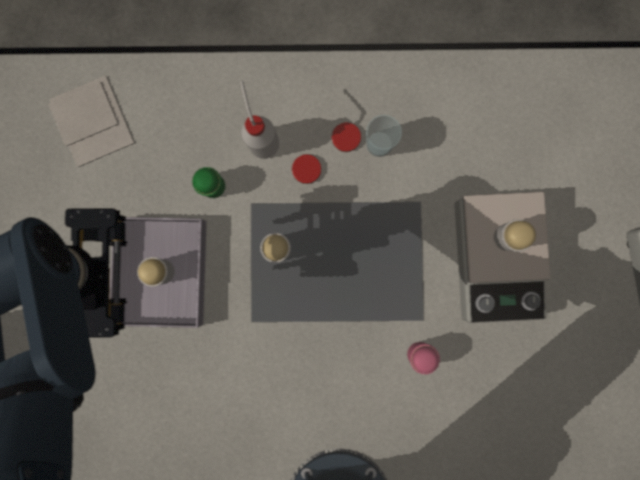

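All three cups stand upright: right at scene (356,253), soft on the plate at (171,208) and hard in the tray at (458,252). The bystanders are where they were. The gripper hangs about 0.13 m above the tray cup, touching nothing; the extra retreat call was refused for a malformed row and isn't needed. Handing in.

Run:
```python
from h import *
print(robot.hand_in()); print(robot.get_obs()['time'])
```

```text
the job is handed in; nothing more can be done
None
the job is handed in; nothing more can be done
```

I pressed all three crowns, moved the soft and hard cups, and handed the job in after about 25 s of the 69 s; it gave no verdict.

| Cup on mat | Resistance | Where it is now |
|---|---|---|
| Right-hand (y ≈ -0.11) | about 1.8 N/mm, hard | set down in the steel tray, near (0.477, 0.367) |
| Middle (y ≈ -0.005) | about 0.5 N/mm, soft | on the warming plate, within about 5 mm of its centre |
| Left-hand (y ≈ 0.12) | about 0.95 N/mm, right | left at its start (top camera: no shift) |

- **Presses:** the hard crown went in by about 7 mm and the soft one by about 9 mm, each held for more than 0.2 s. Peak force was 13 N.
- **Placing:** both cups touched down at the heights I expected and were released at rest.
- **Last pictures:** all three cups are upright, and the beaker, lids and wash bottle look unmoved. The open gripper was clear above the tray and touched nothing.
- **Failed or weak checks:** a last extra retreat move was refused because a row was malformed, and it wasn't needed. The point-cloud check of the tray cup was spoiled by the arm overhead, so that placing rests on the pictures and the TCP pose at contact.

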